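# Lock the vial rack with a tapped wedge

## Robot

A 6-joint arm with a two-finger parallel gripper is mounted at the origin on the work surface. World frame = base frame: x ahead of the robot, y to its left, z up, the work surface at z = 0. Lengths are in mm, angles in rad, forces in N, time in s.
With the tool pointing down it reaches from about 250 to 800 mm from the base axis. Payload 8.5 kg.
Tool frame: the origin (TCP) lies at the very end of the fingers, on their centre line; the grasp point (between the pads) lies 19 mm behind it; x points along the fingers, y is the direction in which the jaws open and shut, and the axes are right-handed (so a half turn about x gives the same grasp; the last joint's range is limited). The gripper opens to 85 mm and grips with 20 to 120 N. Pads are 22 mm wide; open, the fingers measure 114 mm over their backs; the gripper's body (76 mm by 85 mm) begins 54 mm behind the grasp point. The pads swing forward as they close: fully open they stand 13 mm farther back than shut.
Start: joints at [-1.329, 0.238, -0.013, 1.319, 0, 1.571], TCP at [125.699, -509.685, 231.276] pointing down, gripper open.
Joint ranges: [-2.66, 2.66], [-1.03, 1.9], [-1.14, 1.46], [-1.82, 2.27], [-1.45, 1.34], [-3.14, 3.14]. Speed limits (rad/s): [2.22, 2.22, 2.79, 3.14, 3.14, 3.14].

## Interface

Orientations are given as a unit quaternion [w, x, y, z].
In Python, from station import manip gives the robot as it stands.
- The arm moves only by the tool carry_out, never from a script. Its arguments are lists of equal length, an entry for each row: "rotation": the turn, a rotation vector about the tool's x, y, z in degrees, a list of three; "offset": the shift along the tool's x, y, z in m, a list of three; "gripper": the opening in per cent of the stroke, from 0 (shut) to 100 (fully open). A call has 1 to 20 rows; each row is the pose to reach, as a shift and turn from the pose commanded when the call began, along the tool's axes at that moment; what a row does not reach only later rows make up. A row lasts 1/12 s, in which the tool goes at most 41.7 mm and 7.16 degrees, less where a joint would pass 70% of its speed; a pose out of reach is approached as far as the arm can. A call with a gripper value outside its range is refused whole. The fingers move at their own pace and stop on an object; "force" is the grip in N (left out, the last holds). Time passes only in rows, so rows that repeat a pose let the fingers close. It gives the time, the measured TCP pose, the force and the opening at its end, in the units of the state.
- manip.state(): the state, without advancing time (a new reading comes with each control period).
- manip.capture(name): name is "side" or "top" or "wrist"; returns (picture, depth): 420x560x3 uint8, blue, green, red; 420x560 float32, mm along the optical axis (not along the pixel's ray), 0 where there is no reading.
- manip.calibration(name): a dict with "K" (3x3 intrinsics, pixels), "extrinsics" (4x4, takes a point from camera to world coordinates); the wrist camera has in their place "T_tool_cam" (4x4, takes a point from camera to tool coordinates, whose origin is the TCP and whose axes are the tool frame's). Camera axes: x right, y down, z forward; pixel columns grow to the right and rows downward; lengths in mm; the calibration is good to about 2 mm. A picture is of the moment at which its call begins: read the wrist's pose just before it. calibration takes no time and is no camera call.
- manip.job_done(): hands the job in, once; it reports no verdict.
The state is a dict: "time_s": time; "joint_positions": joint angles; "dq": joint speeds; "joint_torque": joint torques, N m; "eef_pos": TCP position; "eef_rot": TCP orientation; "wrist_force": force on the tool from outside, world axes, zero at the start; "moment": the same for the moment, N m; "opening": finger opening in mm.
Only numpy, scipy, OpenCV 4.12 (cv2) and the standard library are available. Lean on these libraries where they do the work, as an engineer would, in place of code of your own. Each camera call takes 0.05 s, during which the arm holds its last target. There are 200 camera calls.

## Task

The vial rack sits loose in its clamping fixture, with the grey wedge only started between it and the fence. Pick up the mallet and drive the wedge in with at least three separate light taps on its thick end, drawing the mallet clear each time, until it stops advancing and holds the rack tight; never strike or push it hard (40 N is too much), and touch the wedge with nothing but the mallet. Then lay the mallet back down flat on its mat and leave the other things on the bench where they are.

Things in the scene. Friction and masses are not known exactly. Their poses are not given: they have to be found in the camera images.
- fixture: aluminium clamping fixture fixed to the bench; plate 8 mm thick, x -145 to 105, y -215 to 105 mm. On it a fence at the rack's +x side, an end stop at its +y end and a slanted fence at its -x side; all their tops 38 mm above the bench. Origin on the bench under the clamped rack's centre; x across the rack to the far fence, y along the rack = driving direction of the wedge. Place and yaw vary
- rack: white vial rack 80 x 150 mm, 40 mm high (0.5 kg) with some amber vials in it to 61 mm above its underside; loose in the fixture, a millimetre or so of play. Origin at the centre of its underside, axes as the fixture's
- wedge: loose grey plastic wedge, 120 mm long, 34 mm high, 12 mm thick at the tip, 27 mm at the tail, tapered on one side, lying on the fixture's plate (8 mm above the bench), its tip 15 to 22 mm into the gap between slanted fence and rack. Origin on the underside at mid length and mid thickness; +y runs from the tail to the tip (driving direction), z up
- wedge_tail (a point): centre of the wedge's flat tail face (26 mm wide, 34 mm high), the face to strike; 25 mm above the bench, axes as the wedge's, so it faces its own -y
- gap (a point): mouth of the gap on the fixture, on the rack's end line, 25 mm above the bench. The slanted fence (115 mm long, from fixture y -77 to +38 mm, 18 mm thick) was set by hand, so where the wedge gets tight is not known: it slides freely for 15 to 75 mm, then grips over 5 to 10 mm more and stops; its tail still stands 18 mm or more out of the gap. Blows of 15 to 20 N leave it tight
- mallet: mallet lying on its mat, 224 mm long, 0.32 kg. White cylindrical head, 34 mm diameter, 80 mm long across the handle, a flat striking face on each end; round wooden handle, 22 mm diameter, 34 mm knob at the tail. Origin 17 mm below the handle's axis (level with the head's underside), 85 mm from the head's axis; x along the handle to the head, y along the head's axis (strike line). Yaw varies
- mallet_head (a point): centre of the mallet's head: the two striking faces lie 40 mm from it along the mallet's +y and -y
- mallet_grip (a point): point on the handle's axis 50 mm from the head's axis, a good place to grip (22 mm wide, close the fingers across the handle, along the mallet's y); 20 mm above the bench while it lies on its mat. A firm grip (about 60 N) keeps the handle from turning in the fingers
- mat: black rubber mat 270 x 170 x 3 mm on the bench under the mallet, fixed; origin at the centre of its underside, x along the long side
- vial_a: bystander: amber glass vial, 21 mm diameter, 47 mm high, standing; origin under its centre
- vial_b: bystander: another such vial
- lid: bystander: blue screw lid lying flat, 48 mm diameter, 12 mm high; origin under its centre
- collar: bystander: steel collar lying flat, 32 mm diameter, 12 mm high; origin under its centre
- beaker: bystander: glass beaker, 60 mm diameter, 70 mm high; origin under its centre
- bottle: bystander: amber bottle with blue cap, 64 mm diameter, 105 mm high; origin under its centre
- tipbox: bystander: blue box 85 x 120 x 55 mm; origin under its centre

How it is judged:
By the outcome, as a careful person would: the job done as asked, in the order asked, and still so for the second after the job is handed in, with the robot touching nothing.
It also fails if it takes over 64 s, if anything falls off the work surface, if the arm or the gripper's body presses on something with over 40 N, if the wrist force passes 120 N, or if a joint passes its speed limit or range.

## Working session

There is one attempt and no reset: what is moved stays moved. The work goes in short steps, Python scripts to look and compute and a tool call to move; the robot and the scene stay as the last step left them, time stands still between calls to the robot, and variables do not carry over. Pictures are saved under pics/ and viewed, about 8 in all and at most 12, crops included, and the job is handed in when it is done.

Besides the shell and the picture viewer there is one more tool, called after ">>>" as a command line: name --argument value ..., lists and objects as JSON in quotes. carry_out: Moves the arm, as the interface text tells. Its arguments: {"type":"object","properties":{"rotation":{"type":"array","items":{"type":"array","items":{"type":"number"}}},"offset":{"type":"array","items":{"type":"array","items":{"type":"number"}}},"gripper":{"type":"array","items":{"type":"number"}},"force":{"type":"number"}},"required":["rotation","offset","gripper"]}

```bash
ls; mkdir -p pics; python3 - <<'E'
from station import manip
import cv2,numpy as np
s=manip.state();print({k:np.round(v,3) for k,v in s.items()})
for n in("top","side"):
    im,d=manip.capture(n);cv2.imwrite(f"pics/{n}0.png",im);np.save(f"pics/{n}0.npy",d)
    c=manip.calibration(n);print(n,np.round(c["K"],1).tolist(),np.round(c["extrinsics"],3).tolist())
print(np.round(manip.calibration("wrist")["T_tool_cam"],3).tolist())
E
```

```text
pics
{'time_s': np.float64(0.0), 'joint_positions': array([-1.329,  0.239, -0.014,  1.319, -0.   ,  1.571]), 'dq': array([-0.002, -0.001,  0.001,  0.001, -0.   ,  0.001]), 'joint_torque': array([ 4.0000e-03, -5.3879e+01,  3.4644e+01,  1.8000e-02,  0.0000e+00,
        0.0000e+00]), 'eef_pos': array([ 125.591, -509.312,  230.672]), 'eef_rot': array([-0.085, -0.702, -0.086,  0.702]), 'wrist_force': array([-0.689,  0.359,  0.34 ]), 'moment': array([-0.043,  0.002, -0.003]), 'opening': np.float64(85.05)}
top [[439.9, 0.0, 285.1], [0.0, 439.9, 209.6], [0.0, 0.0, 1.0]] [[0.021, -0.99, 0.14, 396.867], [-1.0, -0.023, -0.016, 66.38], [0.019, -0.14, -0.99, 1096.186], [0.0, 0.0, 0.0, 1.0]]
side [[540.1, 0.0, 282.0], [0.0, 540.1, 216.1], [0.0, 0.0, 1.0]] [[-0.947, -0.189, 0.26, 214.207], [-0.321, 0.564, -0.761, 1054.352], [-0.003, -0.804, -0.595, 814.618], [0.0, 0.0, 0.0, 1.0]]
[[-0.0, -0.291, 0.957, -143.457], [1.0, 0.0, 0.0, -1.744], [-0.0, 0.957, 0.291, -74.829], [0.0, 0.0, 0.0, 1.0]]
```

View pics/top0.png

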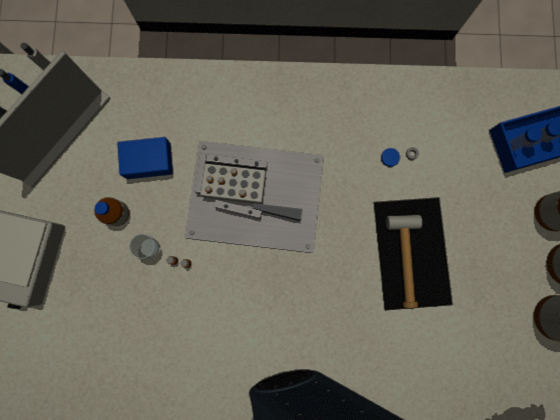

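View pics/side0.png

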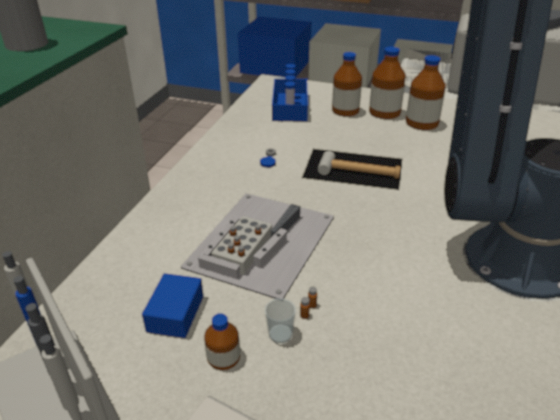

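The top view shows the wedge tail at about px (302,214), driving to the left (world +y). The mallet head is at (405,222), with its handle running to (409,305). The side view agrees.

```bash
cat > h.py <<'E'
import numpy as np,cv2
from station import manip
from scipy.spatial.transform import Rotation as R
def rot(s): w,x,y,z=s["eef_rot"]; return R.from_quat([x,y,z,w]).as_matrix()
def cam(n,s=None):
    c=manip.calibration(n)
    if n!="wrist": return c["K"],np.array(c["extrinsics"])
    T=np.eye(4);T[:3,:3]=rot(s);T[:3,3]=s["eef_pos"]
    return c["K"],T@np.array(c["T_tool_cam"])
def ray(KT,uv,z):
    K,T=KT; uv=np.atleast_2d(uv).astype(float)
    d=np.c_[uv,np.ones(len(uv))]@np.linalg.inv(K).T@T[:3,:3].T
    o=T[:3,3]; return (o+d*((z-o[2])/d[:,2])[:,None])
E
python3 - <<'E'
from h import *
im=cv2.imread("pics/top0.png");KT=cam("top")
hsv=cv2.cvtColor(im,cv2.COLOR_BGR2HSV)
def pts(m,box):
    x0,y0,x1,y1=box;M=np.zeros_like(m);M[y0:y1,x0:x1]=m[y0:y1,x0:x1];ys,xs=np.nonzero(M);return np.c_[xs,ys]
wood=((hsv[...,1]>90)&(hsv[...,2]>60)).astype(np.uint8)
h=pts(wood,(375,225,450,312));w=ray(KT,h,20)[:,:2];c=w.mean(0);v=np.linalg.svd(w-c,full_matrices=False)[2][0];v*=np.sign(v[0]);print("handle",len(h),c,v,((w-c)@v).min(),((w-c)@v).max(),np.degrees(np.arctan2(v[1],v[0])))
hd=pts(((hsv[...,1]<60)&(hsv[...,2]>110)).astype(np.uint8),(380,205,430,240));w=ray(KT,hd,28)[:,:2];print("head",len(hd),w.mean(0),cv2.minAreaRect(w.astype(np.float32)))
print("tail rough",ray(KT,[[302,214]],40), "mat",ray(KT,[[374,200],[438,198],[452,304],[386,309]],3))
cv2.imwrite("pics/crop0.png",cv2.resize(im[135:260,180:335],None,fx=5,fy=4.8,interpolation=cv2.INTER_CUBIC))
E
```

```text
handle 726 [ 410.72935757 -252.21385965] [0.99802004 0.06289676] -91.6300930198812 100.48111758971288 3.6060989067165687
head 176 [ 528.1056794  -245.35759832] ((528.4014282226562, -245.70530700683594), (12.371583938598633, 74.40523529052734), 1.317773461341858)
tail rough [[536.98114249   8.47498027  40.        ]] mat [[ 581.83817674 -175.11660687    3.        ]
 [ 590.89152887 -338.10092798    3.        ]
 [ 327.82825471 -365.26387235    3.        ]
 [ 312.66526231 -202.51522131    3.        ]]
```

View pics/crop0.png

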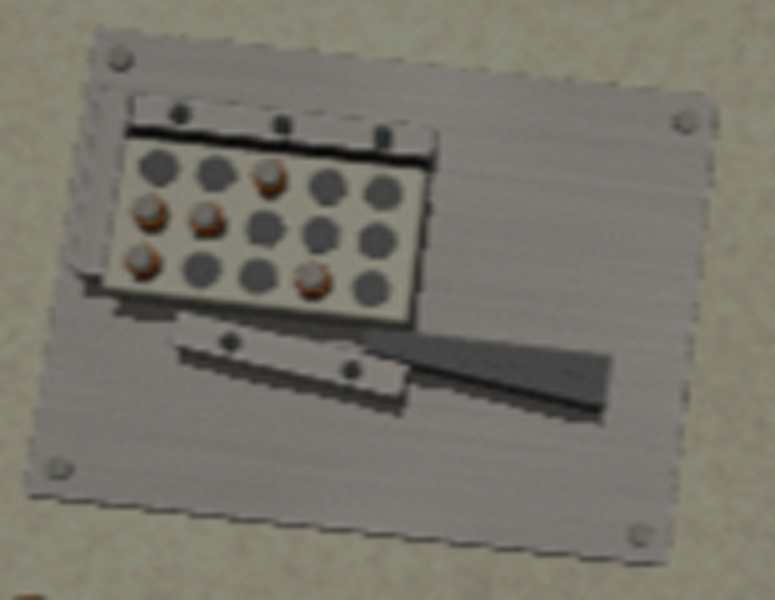

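The crop shows the wedge tail face near crop (608,380), about px (302,214), with the rack edge running left and slightly up. That puts the fixture yaw at roughly -5°. Next is a move above the mallet for a closer look.

```bash
cat >> h.py <<'E'
def plan(pos,yaw_y):
    """tool x down, tool y at world angle yaw_y (deg) or opposite; prints rotvec deg and offset m from measured pose"""
    s=manip.state();A=rot(s);best=None
    for a in(yaw_y,yaw_y+180):
        a=np.radians(a);y=np.array([np.cos(a),np.sin(a),0]);x=np.array([0,0,-1.]);B=np.c_[x,y,np.cross(x,y)]
        rv=np.degrees(R.from_matrix(A.T@B).as_rotvec())
        if best is None or np.linalg.norm(rv)<np.linalg.norm(best): best=rv
    print("t",s["time_s"],"pos",np.round(s["eef_pos"],1),"open",s["opening"],"F",np.round(s["wrist_force"],1),"rot",np.round(best,2),"off",np.round(A.T@(np.array(pos)-s["eef_pos"])/1000,4));print(np.round(A,3).tolist())
E
python3 -c "
from h import *
plan([440,-248,180],93.6)"
```

```text
t 0.1 pos [ 125.6 -509.4  230.7] open 84.99486020245551 F [ 1.   0.8 -0.4] rot [1.025e+01 1.000e-02 8.000e-02] off [ 0.051  -0.1784 -0.3678]
[[-0.0, 0.239, -0.971], [0.001, -0.971, -0.239], [-1.0, -0.001, 0.0]]
```

>>> carry_out --rotation '[[10.2,0,0],[10.2,0,0],[10.2,0,0],[10.2,0,0],[10.2,0,0],[10.2,0,0],[10.2,0,0],[10.2,0,0],[10.2,0,0],[10.2,0,0],[10.2,0,0],[10.2,0,0],[10.2,0,0],[10.2,0,0],[10.2,0,0]]' --offset '[[0.051,-0.178,-0.368],[0.051,-0.178,-0.368],[0.051,-0.178,-0.368],[0.051,-0.178,-0.368],[0.051,-0.178,-0.368],[0.051,-0.178,-0.368],[0.051,-0.178,-0.368],[0.051,-0.178,-0.368],[0.051,-0.178,-0.368],[0.051,-0.178,-0.368],[0.051,-0.178,-0.368],[0.051,-0.178,-0.368],[0.051,-0.178,-0.368],[0.051,-0.178,-0.368],[0.051,-0.178,-0.368]]' --gripper '[100,100,100,100,100,100,100,100,100,100,100,100,100,100,100]' --force 60

```text
time_s: 1.35
eef_pos: [439.5, -249.7, 180.5]
eef_rot: [-0.022, -0.707, -0.022, 0.707]
wrist_force: [-0.1, -0.8, -0.2]
opening: 85.4
```

```bash
python3 - <<'E'
from h import *
s=manip.state();im,d=manip.capture("wrist");cv2.imwrite("pics/w1.png",im);KT=cam("wrist",s)
print(s["time_s"],s["eef_pos"],KT[0].tolist())
hsv=cv2.cvtColor(im,cv2.COLOR_BGR2HSV)
m=((hsv[...,1]>90)&(hsv[...,2]>60)&(hsv[...,0]<30)).astype(np.uint8)
n,l,st,_=cv2.connectedComponentsWithStats(m);k=1+st[1:,4].argmax();print(st[k])
ys,xs=np.nonzero(l==k);w=ray(KT,np.c_[xs,ys],20)[:,:2];c=w.mean(0);v=np.linalg.svd(w-c,full_matrices=False)[2][0];v*=np.sign(v[0]);print("handle",c,v,((w-c)@v).min(),((w-c)@v).max(),np.degrees(np.arctan2(v[1],v[0])))
m=((hsv[...,1]<60)&(hsv[...,2]>110)).astype(np.uint8)
n,l,st,ce=cv2.connectedComponentsWithStats(m)
for k in range(1,n):
    if st[k,4]>800:
        ys,xs=np.nonzero(l==k);w=ray(KT,np.c_[xs,ys],20)[:,:2].astype(np.float32);print(st[k],cv2.minAreaRect(w),w.mean(0))
E
```

```text
1.35 [ 439.49817611 -249.69893511  180.48755683] [[320.27046125050117, 0.0, 284.0562600259961], [0.0, 320.27046125050117, 208.45872528569714], [0.0, 0.0, 1.0]]
[ 270  116   29  191 4577]
handle [ 418.01521033 -249.63300634] [0.99815631 0.06069573] -108.0285685091903 91.59314567903803 3.47974782388685
[     0      0    560    382 140999] ((403.66632080078125, -234.13217163085938), (394.454833984375, 629.731201171875), 3.5669631958007812) [ 447.46143 -234.81587]
[ 237   78   96   39 3556] ((525.5081176757812, -243.04708862304688), (32.227378845214844, 85.10578155517578), 3.563138246536255) [ 526.179   -243.14482]
[ 81 389  42  31 816] ((155.45452880859375, -38.4647102355957), (47.85807418823242, 46.92382049560547), 11.800359725952148) [158.53731  -42.890625]
[ 446  389   49   31 1049] ((186.70989990234375, -494.57501220703125), (46.94974899291992, 60.031490325927734), 3.5380914211273193) [ 182.21399 -490.38394]
```

View pics/w1.png

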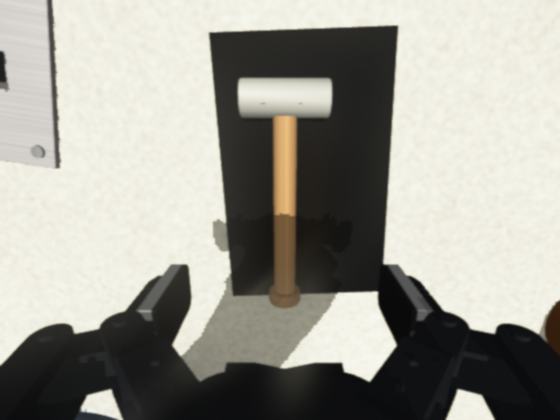

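The wrist view shows the mallet head at px (285,97) with the handle running straight down to (285,300). In world coordinates the head is at (526,-243), yaw 3.5°, and the grip point is at (476,-246). Next I descend and grip.

>>> carry_out --rotation '[[0,0,0],[0,0,0],[0,0,0],[0,0,0],[0,0,0],[0,0,0],[0,0,0],[0,0,0],[0,0,0],[0,0,0],[0,0,0],[0,0,0],[0,0,0],[0,0,0],[0,0,0],[0,0,0],[0,0,0],[0,0,0],[0,0,0],[0,0,0]]' --offset '[[0.03,-0.0014,-0.0367],[0.06,-0.0014,-0.0367],[0.09,-0.0014,-0.0367],[0.12,-0.0014,-0.0367],[0.14,-0.0014,-0.0367],[0.155,-0.0014,-0.0367],[0.167,-0.0014,-0.0367],[0.1745,-0.0014,-0.0367],[0.1745,-0.0014,-0.0367],[0.1745,-0.0014,-0.0367],[0.1745,-0.0014,-0.0367],[0.1745,-0.0014,-0.0367],[0.1745,-0.0014,-0.0367],[0.1745,-0.0014,-0.0367],[0.1745,-0.0014,-0.0367],[0.1745,-0.0014,-0.0367],[0.1745,-0.0014,-0.0367],[0.1745,-0.0014,-0.0367],[0.1745,-0.0014,-0.0367],[0.1745,-0.0014,-0.0367]]' --gripper '[100,100,100,100,100,100,100,100,100,0,0,0,0,0,0,0,0,0,0,0]' --force 70

```text
time_s: 3.07
eef_pos: [477.4, -245.4, 6.7]
eef_rot: [0.023, 0.707, 0.022, -0.706]
wrist_force: [-2.0, -0.8, 5.9]
opening: 19.7
```

>>> carry_out --rotation '[[0,0,0],[0,0,0],[0,0,0],[0,0,0],[3,0,0],[6,0,0],[8.5,0,0],[8.5,0,0],[8.5,0,0],[8.5,0,0],[8.5,0,0],[8.5,0,0]]' --offset '[[-0.02,0,0],[-0.05,0,0],[-0.09,0,0],[-0.13,0,0],[-0.14,-0.03,0],[-0.14,-0.06,0],[-0.14,-0.09,0],[-0.14,-0.12,0],[-0.14,-0.145,0],[-0.14,-0.155,0],[-0.14,-0.155,0],[-0.14,-0.155,0]]' --gripper '[0,0,0,0,0,0,0,0,0,0,0,0]'

```text
time_s: 4.07
eef_pos: [467.0, -90.1, 145.8]
eef_rot: [0.029, -0.706, 0.029, 0.707]
wrist_force: [0.5, -0.7, -3.8]
opening: 19.8
```

```bash
python3 - <<'E'
from h import *
s=manip.state();im,d=manip.capture("wrist");cv2.imwrite("pics/w2.png",im);np.save("pics/w2.npy",d)
np.savez("pics/w2s.npz",rot=s["eef_rot"],pos=s["eef_pos"]);print(s["time_s"],s["eef_pos"],s["opening"],s["wrist_force"],s["moment"])
E
```

```text
4.0667 [466.97905866 -90.13213546 145.78708871] 19.769736521255766 [ 0.50660731 -0.69315551 -3.77269192] [-0.03252317 -0.01210759 -0.04583513]
```

View pics/w2.png

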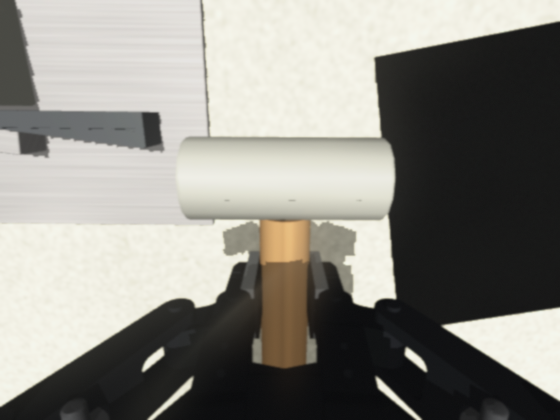

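The head sits square in the grip, with faces at px x 178 and 394. The wedge's tail face is the dark quad at px (142–161, 112–150).

```bash
python3 - <<'E'
from h import *
f=np.load("pics/w2s.npz");s={"eef_rot":f["rot"],"eef_pos":f["pos"]};KT=cam("wrist",s);im=cv2.imread("pics/w2.png")
g=cv2.cvtColor(im,cv2.COLOR_BGR2GRAY);hsv=cv2.cvtColor(im,cv2.COLOR_BGR2HSV)
print(g[104:156:4,124:172:3])
z=s["eef_pos"][2]+14
m=((hsv[...,1]<60)&(g>60)).astype(np.uint8)
print("headfaces/axis", ray(KT,[[178,178],[394,178]],z).round(1).tolist())
e=ray(KT,[[20,223],[200,223]],8);print("plate edge dir",e.round(1).tolist(),np.degrees(np.arctan2(*(e[0]-e[1])[[1,0]])))
print("tool y",rot(s)[:,1],"tool x",rot(s)[:,0])
print("rect depth",np.load("pics/w2.npy")[[115,130,145],[120,151,151]])
E
```

```text
[[217 217 217 217 218 218 219 218 219 219 219 220 220 221 221 221]
 [219 219 219 219 219 219 219 220 220 220 221 220 220 221 222 221]
 [129 132 138 138 138 138 110 103 106 123 124 132 208 217 218 219]
 [116 116 116 118 117 117  75  48  50  50  50  56 174 218 218 219]
 [115 116 116 116 117 117  88  48  49  50  51  53 128 214 216 216]
 [116 115 116 116 116 118  97  50  50  50  51  52 154 214 215 215]
 [ 97 109 110 111 116 117 108  52  49  51  51  52 159 219 219 220]
 [115 115 115 114 117 117 113  56  50  50  52  52 107 215 217 217]
 [116 115 116 117 117 117 115  65  50  51  53  52  83 209 218 218]
 [115 116 115 116 117 118 117  75  52  52  52  53  68 195 216 216]
 [116 116 116 116 116 117 118  86  53  54  62  78 101 173 214 214]
 [214 202 157 177 196 167 123 112 116 117 118 119 119 141 215 216]
 [214 213 213 213 213 212 213 213 209 195 208 211 189 204 213 214]]
headfaces/axis [[518.5, -48.9, 159.8], [511.2, -137.3, 159.8]]
plate edge dir [[462.0, 158.5, 8.0], [448.2, -8.4, 8.0]] 85.24949113592773
tool y [-8.29772005e-02 -9.96551399e-01  3.04525815e-04] tool x [-1.99556580e-04 -2.88963670e-04 -9.99999938e-01]
rect depth [236.85233 252.6336  254.15251]
```

```bash
python3 - <<'E'
from h import *
f=np.load("pics/w2s.npz");s={"eef_rot":f["rot"],"eef_pos":f["pos"]};K,T=KT=cam("wrist",s);d=np.load("pics/w2.npy")
t=ray(KT,[[141,113],[146,147]],42);b=ray(KT,[[160,113],[162,143]],8);print("tail top",t.round(1).tolist(),"bot",b.round(1).tolist())
def P(u,v): return T[:3,:3]@(np.linalg.inv(K)@[u,v,1]*d[v,u])+T[:3,3]
for v in(142,150,160,170,180,190,200,210): print(v,P(286,v).round(1),P(200,v).round(1),P(370,v).round(1))
for v in(230,245): print("handle",P(286,v).round(1))
print("wedge top",P(120,120),"tailface",P(151,130),"plate",P(150,200))
E
```

```text
tail top [[548.4, 11.0, 42.0], [523.6, 12.5, 42.0]] bot [[548.1, 9.6, 8.0], [523.4, 12.7, 8.0]]
142 [529.9 -94.3 166.2] [532.7 -62.2 167.3] [ 527.1 -126.2  164.9]
150 [527.4 -94.  170.3] [529.9 -62.2 169.2] [ 524.6 -125.2  168.8]
160 [524.4 -93.8 174.8] [526.7 -62.6 172.6] [ 521.7 -124.   173.4]
170 [520.7 -93.5 174.5] [523.4 -62.7 175.2] [ 518.5 -123.4  175.9]
180 [517.5 -93.2 176.7] [520.  -62.5 176.5] [ 514.9 -123.3  176. ]
190 [513.9 -92.9 176.9] [516.2 -61.6 175.5] [ 511.5 -123.   177. ]
200 [510.1 -92.6 176.4] [512.4 -61.  175.5] [ 507.1 -123.6  175. ]
210 [505.2 -92.2 173. ] [508.3 -60.1 174.4] [ 502.7 -123.9  173.4]
handle [496.2 -91.5 170.6]
handle [489.5 -91.  169.9]
wedge top [544.80608343  27.81556361  41.68604152] tailface [535.48007649  11.24179495  29.47234095] plate [474.26561405  32.83627443   9.41233025]
```

>>> carry_out --rotation '[[0,0,0],[0,0,0],[0,0,0],[0,0,0],[0,0,0],[0,0,0],[0,0,0],[0,0,0]]' --offset '[[0.03,-0.016,-0.0117],[0.06,-0.016,-0.0117],[0.09,-0.016,-0.0117],[0.11,-0.016,-0.0117],[0.125,-0.016,-0.0117],[0.1295,-0.016,-0.0117],[0.1295,-0.016,-0.0117],[0.1295,-0.016,-0.0117]]' --gripper '[0,0,0,0,0,0,0,0]'

```text
time_s: 4.78
eef_pos: [480.5, -76.1, 16.7]
eef_rot: [-0.03, 0.707, -0.03, -0.706]
wrist_force: [-0.3, -0.3, -3.8]
opening: 19.6
```

```bash
cat > look.py <<'E'
from h import *
import sys
s=manip.state();im,d=manip.capture("wrist");cv2.imwrite(f"pics/{sys.argv[1]}.png",im)
K,T=KT=cam("wrist",s);print(s["time_s"],s["eef_pos"].round(1),"F",s["wrist_force"].round(1),"M",s["moment"].round(2))
g=cv2.cvtColor(im,cv2.COLOR_BGR2GRAY);np.save(f"pics/{sys.argv[1]}.npy",d)
E
python3 look.py w3
```

```text
4.7833 [480.5 -76.1  16.7] F [-0.3 -0.3 -3.8] M [ 0.01 -0.02  0.02]
```

View pics/w3.png

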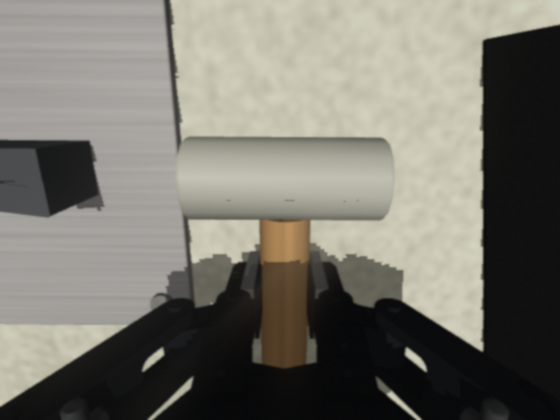

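The wrist view shows the tail (rows 141–215) centred on the head (rows 137–219), with the mallet clear by about 50 mm. First light tap.

>>> carry_out --rotation '[[0,0,0],[0,0,0],[0,0,0],[0,0,0],[0,0,0],[0,0,0],[0,0,0],[0,0,0]]' --offset '[[0,-0.015,0],[0,-0.03,0],[0,-0.038,0],[0,-0.043,0],[0,-0.048,0],[0,-0.053,0],[0,-0.058,0],[0,-0.063,0]]' --gripper '[0,0,0,0,0,0,0,0]'

```text
time_s: 5.5
eef_pos: [484.4, -27.8, 16.4]
eef_rot: [-0.027, 0.707, -0.018, -0.707]
wrist_force: [-0.3, -1.0, -3.3]
opening: 19.6
```

>>> carry_out --rotation '[[0,0,0],[0,0,0],[0,0,0],[0,0,0]]' --offset '[[0,0.01,0],[0,0.025,0],[0,0.03,0],[0,0.03,0]]' --gripper '[0,0,0,0]'

```text
time_s: 5.83
eef_pos: [482.4, -59.0, 15.9]
eef_rot: [-0.027, 0.707, -0.019, -0.707]
wrist_force: [0.6, 0.4, -3.0]
opening: 19.7
```

```bash
cat >> look.py <<'E'
def P(u,v): return T[:3,:3]@(np.linalg.inv(K)@[u,v,1]*d[v,u])+T[:3,3]
# wedge top tail edge at z=42: last column on row 180 of mid-grey to the left of the head
row=g[178:184].mean(0);print("row",row[20:180:5].round().astype(int).tolist())
dark=np.where((row[:172]<90))[0]
if len(dark): 
    u=dark[0]; pt=ray(KT,[[u,181]],42)[0]; D=rot(s)[:,1]*-1
    print("dark cols",dark[0],dark[-1],"tail edge",pt.round(1),"gap to face",(((s["eef_pos"]-pt)[:2])@-D[:2]-40).round(1),"tail along",(pt[:2]@D[:2]).round(1))
E
python3 look.py w4
```

```text
5.8333 [482.4 -59.   15.9] F [ 0.6  0.4 -3. ] M [-0.08  0.07  0.01]
row [82, 82, 82, 70, 75, 74, 74, 76, 80, 80, 80, 82, 83, 83, 60, 31, 31, 32, 33, 34, 35, 35, 36, 122, 170, 171, 171, 172, 172, 172, 173, 176]
dark cols 0 134 tail edge [538.4  46.3  42. ] gap to face 68.7 tail along 81.5
```

```bash
python3 -c "
from h import *
s=manip.state();print(s['time_s'],s['eef_pos'],s['joint_positions'].round(3),s['dq'].round(3),s['wrist_force']);print(rot(s).round(4))"
```

```text
5.8833 [482.35269899 -58.32181335  15.89426457] [-0.128  0.35  -0.465  0.757  0.012  3.079] [ 0.019 -0.002 -0.002  0.001  0.006  0.011] [-0.05428933  1.13308785 -4.05303826]
[[ 5.000e-04 -6.550e-02 -9.979e-01]
 [ 1.250e-02 -9.978e-01  6.550e-02]
 [-9.999e-01 -1.250e-02  3.000e-04]]
```

View pics/w4.png

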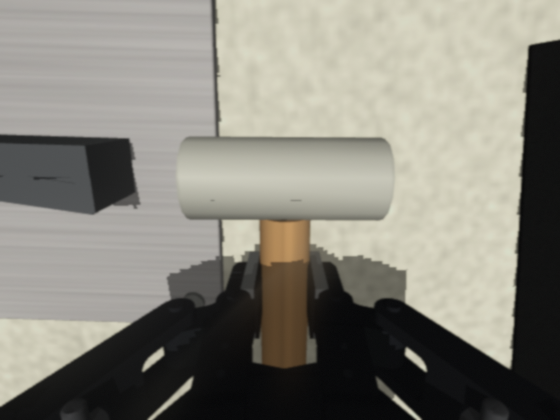

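Joint 6 is at 3.08, against its 3.14 limit, so the stroke was cut short. The wedge is untouched. I'll lay the mallet back, half-turn the gripper and re-grip.

```bash
python3 -c "
from h import *
plan([477.4,-245.4,7.2],93.5)"
```

```text
t 5.8833 pos [482.4 -58.3  15.9] open 19.66913425616502 F [-0.1  1.1 -4.1] rot [-7.25 -0.03  0.72] off [ 0.0064  0.1871 -0.0073]
[[0.001, -0.065, -0.998], [0.012, -0.998, 0.065], [-1.0, -0.012, 0.0]]
```

>>> carry_out --rotation '[[0,0,0],[0,0,0],[-3,0,0.7],[-7.2,0,0.7],[-7.2,0,0.7],[-7.2,0,0.7],[-7.2,0,0.7],[-7.2,0,0.7],[-7.2,0,0.7],[-7.2,0,0.7],[-7.2,0,0.7],[-7.2,0,0.7],[-7.2,0,0.7]]' --offset '[[-0.02,0.02,0],[-0.035,0.05,-0.003],[-0.04,0.08,-0.007],[-0.04,0.11,-0.007],[-0.04,0.14,-0.007],[-0.04,0.17,-0.007],[-0.04,0.187,-0.007],[-0.03,0.187,-0.007],[-0.02,0.187,-0.007],[-0.01,0.187,-0.007],[0,0.187,-0.007],[0,0.187,-0.007],[0,0.187,-0.007]]' --gripper '[0,0,0,0,0,0,0,0,0,0,0,0,0]'

```text
time_s: 6.97
eef_pos: [477.0, -243.4, 12.7]
eef_rot: [-0.022, -0.706, -0.023, 0.707]
wrist_force: [0.0, -1.2, -4.0]
opening: 19.8
```

```bash
python3 -c "
from h import *
plan([477.4,-245.4,7.0],93.5)"
```

```text
t 6.9667 pos [ 477.  -243.4   12.7] open 19.790411428784378 F [ 0.  -1.2 -4. ] rot [0.11 0.07 0.08] off [ 0.0057  0.002  -0.0003]
[[-0.001, 0.063, -0.998], [0.001, -0.998, -0.063], [-1.0, -0.001, 0.001]]
```

>>> carry_out --rotation '[[0,0,0],[0,0,0],[0,0,0],[0,0,0],[0,0,0],[0,0,0],[0,0,0],[0,0,0],[0,0,0],[0,0,0],[0,0,0],[0,0,0],[0,0,0],[-7,0,0],[-14,0,0]]' --offset '[[0.003,0.001,0],[0.0057,0.001,0],[0.0057,0.001,0],[0.0057,0.001,0],[0.0057,0.001,0],[0.0057,0.001,0],[0.0057,0.001,0],[0.0057,0.001,0],[0.0057,0.001,0],[0.0057,0.001,0],[-0.02,0.001,0],[-0.05,0.001,0],[-0.09,0.001,0],[-0.13,0.001,0],[-0.15,0.001,0]]' --gripper '[0,0,0,100,100,100,100,100,100,100,100,100,100,100,100]'

```text
time_s: 8.22
eef_pos: [478.7, -246.3, 168.2]
eef_rot: [0.111, 0.7, 0.109, -0.697]
wrist_force: [1.4, -0.8, -0.8]
opening: 85.2
```

>>> carry_out --rotation '[[-7,0,0],[-14,0,0],[-21,0,0],[-28,0,0],[-35,0,0],[-42,0,0],[-49,0,0],[-56,0,0],[-63,0,0],[-70,0,0],[-77,0,0],[-84,0,0],[-90,0,0]]' --offset '[[0,0,0],[0,0,0],[0,0,0],[0,0,0],[0,0,0],[0,0,0],[0,0,0],[0,0,0],[0,0,0],[0,0,0],[0,0,0],[0,0,0],[0,0,0]]' --gripper '[100,100,100,100,100,100,100,100,100,100,100,100,100]'

```text
time_s: 9.3
eef_pos: [477.4, -245.6, 163.6]
eef_rot: [0.572, 0.416, 0.572, -0.416]
wrist_force: [-0.1, -0.4, 0.9]
opening: 85.4
```

>>> carry_out --rotation '[[-7,0,0],[-14,0,0],[-21,0,0],[-28,0,0],[-35,0,0],[-42,0,0],[-49,0,0],[-56,0,0],[-63,0,0],[-70,0,0],[-76,0,0],[-76,0,0],[-76,0,0]]' --offset '[[0,0,0],[0,0,0],[0,0,0],[0,0,0],[0,0,0],[0,0,0],[0,0,0],[0,0,0],[0,0,0],[0,0,0],[0,0,0],[0,0,0],[0,0,0]]' --gripper '[100,100,100,100,100,100,100,100,100,100,100,100,100]'

```text
time_s: 10.38
eef_pos: [477.4, -245.7, 163.6]
eef_rot: [0.707, -0.021, 0.707, 0.021]
wrist_force: [-0.5, -0.3, -0.9]
opening: 85.3
```

```bash
python3 - <<'E'
from h import *
plan([476,-246,6.7],93.5)
s=manip.state();print(s["joint_positions"].round(3))
im,d=manip.capture("wrist");cv2.imwrite("pics/w5.png",im);KT=cam("wrist",s)
hsv=cv2.cvtColor(im,cv2.COLOR_BGR2HSV)
m=((hsv[...,1]>90)&(hsv[...,2]>60)&(hsv[...,0]<30)).astype(np.uint8)
n,l,st,_=cv2.connectedComponentsWithStats(m);k=1+st[1:,4].argmax();print(st[k])
ys,xs=np.nonzero(l==k);w=ray(KT,np.c_[xs,ys],20)[:,:2];c=w.mean(0);v=np.linalg.svd(w-c,full_matrices=False)[2][0];v*=np.sign(v[0]);t=(w-c)@v
print("handle",c,v,"ends",c+v*t.min(),c+v*t.max(),np.degrees(np.arctan2(v[1],v[0])))
E
```

```text
t 10.3833 pos [ 477.4 -245.7  163.6] open 85.29358336240448 F [-0.5 -0.3 -0.9] rot [-0.15  0.03 -0.01] off [ 0.1569 -0.0003 -0.0015]
[[0.001, -0.058, 0.998], [0.0, 0.998, 0.058], [-1.0, 0.0, 0.001]]
[-0.475  0.289 -0.12   1.162  0.    -0.534]
[ 264    0   43  233 6307]
handle [ 405.12834479 -247.65410948] [0.99852991 0.05420346] ends [ 320.59701253 -252.24274586] [ 514.35973237 -241.72467355] 3.107152233792736
```

View pics/w5.png

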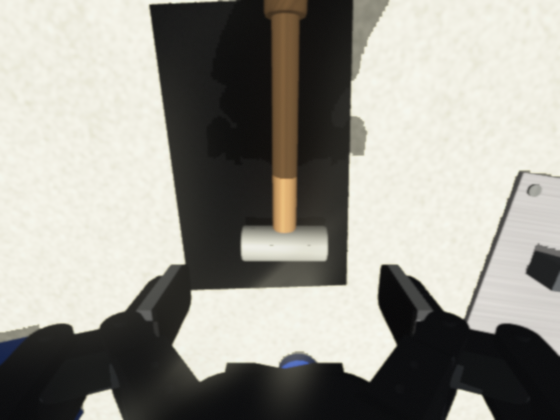

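The mallet lies flat on the mat, with its head at px (285,243) in line with the jaws. Joint 6 is now at -0.53. Re-gripping.

>>> carry_out --rotation '[[0,0,0],[0,0,0],[0,0,0],[0,0,0],[0,0,0],[0,0,0],[0,0,0],[0,0,0],[0,0,0],[0,0,0],[0,0,0],[0,0,0],[0,0,0],[0,0,0],[0,0,0],[0,0,0],[0,0,0],[0,0,0],[0,0,0]]' --offset '[[0.03,0.001,0],[0.06,0.001,0],[0.09,0.001,0],[0.115,0.001,0],[0.135,0.001,0],[0.148,0.001,0],[0.157,0.001,0],[0.157,0.001,0],[0.157,0.001,0],[0.157,0.001,0],[0.157,0.001,0],[0.157,0.001,0],[0.157,0.001,0],[0.157,0.001,0],[0.157,0.001,0],[0.157,0.001,0],[0.157,0.001,0],[0.157,0.001,0],[0.157,0.001,0]]' --gripper '[100,100,100,100,100,100,100,100,0,0,0,0,0,0,0,0,0,0,0]' --force 70

```text
time_s: 12.02
eef_pos: [477.9, -244.8, 7.6]
eef_rot: [0.707, -0.022, 0.706, 0.022]
wrist_force: [-1.7, 0.5, 6.8]
opening: 19.5
```

```bash
python3 -c "
from h import *
plan([480.5,-76.1,16.7],85.2)"
```

```text
t 12.0167 pos [ 477.9 -244.8    7.6] open 19.51748711186048 F [-1.7  0.5  6.8] rot [8.32 0.1  0.02] off [-0.0092  0.1682  0.013 ]
[[0.002, -0.061, 0.998], [-0.0, 0.998, 0.061], [-1.0, -0.0, 0.002]]
```

>>> carry_out --rotation '[[0,0,0],[0,0,0],[4,0,0],[8.3,0,0],[8.3,0,0],[8.3,0,0],[8.3,0,0],[8.3,0,0],[8.3,0,0],[8.3,0,0],[8.3,0,0],[8.3,0,0]]' --offset '[[-0.02,0,0],[-0.045,0.02,0.003],[-0.045,0.05,0.008],[-0.045,0.08,0.013],[-0.045,0.11,0.013],[-0.045,0.14,0.013],[-0.045,0.16,0.013],[-0.035,0.168,0.013],[-0.02,0.168,0.013],[-0.009,0.168,0.013],[-0.009,0.168,0.013],[-0.009,0.168,0.013]]' --gripper '[0,0,0,0,0,0,0,0,0,0,0,0]'

```text
time_s: 13.02
eef_pos: [479.4, -76.0, 15.4]
eef_rot: [0.706, 0.029, 0.707, -0.029]
wrist_force: [0.1, -0.5, -3.9]
opening: 19.6
```

```bash
python3 - <<'E'
from h import *
s=manip.state();print(s["time_s"],s["eef_pos"],s["wrist_force"],s["joint_positions"].round(2));print(rot(s).round(3))
im,d=manip.capture("wrist");cv2.imwrite("pics/w6.png",im)
E
```

```text
13.0167 [479.39611091 -76.01049364  15.35188667] [ 0.13847393 -0.45133398 -3.88583931] [-0.16  0.35 -0.47  0.75  0.   -0.07]
[[-0.001  0.083  0.997]
 [ 0.     0.997 -0.083]
 [-1.     0.    -0.001]]
```

View pics/w6.png

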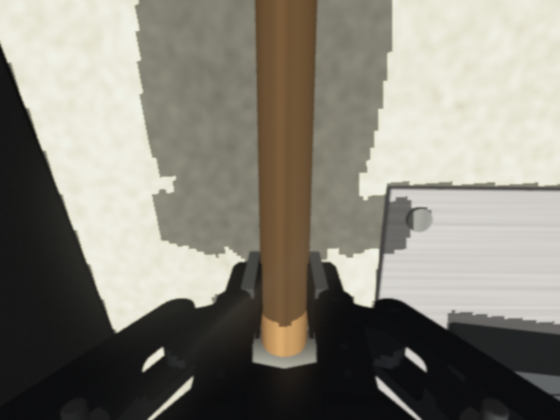

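>>> carry_out --rotation '[[0,0,0],[0,0,0],[0,0,0],[0,0,0],[0,0,0],[0,0,0],[0,0,0],[0,0,0],[0,0,0]]' --offset '[[0,0.015,0.001],[0,0.03,0.002],[0,0.038,0.002],[0,0.043,0.002],[0,0.048,0.002],[0,0.053,0.002],[0,0.058,0.002],[0,0.063,0.002],[0,0.066,0.002]]' --gripper '[0,0,0,0,0,0,0,0,0]'

```text
time_s: 13.82
eef_pos: [487.6, -10.2, 15.7]
eef_rot: [0.707, 0.029, 0.706, -0.029]
wrist_force: [-0.0, -0.6, -3.8]
opening: 19.7
```

>>> carry_out --rotation '[[0,0,0],[0,0,0],[0,0,0],[0,0,0]]' --offset '[[0,-0.01,0],[0,-0.025,0],[0,-0.03,0],[0,-0.03,0]]' --gripper '[0,0,0,0]'

```text
time_s: 14.15
eef_pos: [484.9, -41.8, 15.6]
eef_rot: [0.707, 0.03, 0.706, -0.03]
wrist_force: [-0.3, 0.6, -3.8]
opening: 19.9
```

```bash
cat > top.py <<'E'
from h import *
import sys
s=manip.state();im,d=manip.capture("top");KT=cam("top");cv2.imwrite(f"pics/{sys.argv[1]}.png",im)
D=np.array([.083,.9966]);N=np.array([.9966,-.083])
g=cv2.cvtColor(im,cv2.COLOR_BGR2GRAY).astype(np.float32)
# profile along the drive line through the wedge top (z 42), averaged over +-6 mm across, vs. distance along
K,T=KT;Ti=np.linalg.inv(T);a=np.arange(-110,140,1.5);prof=[]
for t in a:
    P=np.array([np.r_[np.array([536,11.5])+D*t+N*o,42,1] for o in(-5,0,5)])@Ti.T
    uv=(P[:,:3]@K.T);uv=uv[:,:2]/uv[:,2:]
    prof.append(np.mean([cv2.getRectSubPix(g,(1,1),tuple(map(float,p)))[0,0] for p in uv]))
print(s["time_s"],s["eef_pos"].round(1),s["wrist_force"].round(1))
print([(int(x),int(v)) for x,v in zip(a[::2],prof[::2])])
E
python3 top.py t1
```

```text
14.15 [484.9 -41.8  15.6] [-0.3  0.6 -3.8]
[(-110, 40), (-107, 42), (-104, 41), (-101, 42), (-98, 43), (-95, 43), (-92, 45), (-89, 42), (-86, 44), (-83, 53), (-80, 55), (-77, 55), (-74, 56), (-71, 55), (-68, 55), (-65, 55), (-62, 54), (-59, 55), (-56, 55), (-53, 47), (-50, 26), (-47, 19), (-44, 36), (-41, 36), (-38, 21), (-35, 10), (-32, 8), (-29, 52), (-26, 120), (-23, 135), (-20, 128), (-17, 102), (-14, 127), (-11, 141), (-8, 141), (-5, 141), (-2, 140), (1, 141), (4, 140), (7, 140), (10, 141), (13, 135), (16, 106), (19, 83), (22, 81), (25, 81), (28, 83), (31, 84), (34, 83), (37, 82), (40, 83), (43, 83), (46, 82), (49, 82), (52, 83), (55, 81), (58, 79), (61, 76), (64, 75), (67, 73), (70, 71), (73, 67), (76, 66), (79, 65), (82, 67), (85, 68), (88, 65), (91, 62), (94, 63), (97, 84), (100, 100), (103, 108), (106, 113), (109, 109), (112, 108), (115, 118), (118, 113), (121, 98), (124, 92), (127, 103), (130, 118), (133, 129), (136, 136), (139, 137)]
```

Tap 1 moved the wedge about 16 mm freely. Tap 2 goes in small increments, watching the force.

>>> carry_out --rotation '[[0,0,0],[0,0,0],[0,0,0],[0,0,0],[0,0,0]]' --offset '[[0,0.015,0],[0,0.025,0],[0,0.029,0],[0,0.032,0],[0,0.035,0]]' --gripper '[0,0,0,0,0]'

```text
time_s: 14.62
eef_pos: [488.0, -5.1, 15.7]
eef_rot: [0.707, 0.029, 0.706, -0.029]
wrist_force: [0.5, -0.8, -3.7]
opening: 20.1
```

>>> carry_out --rotation '[[0,0,0],[0,0,0]]' --offset '[[0,0.0025,0],[0,0.005,0]]' --gripper '[0,0]'

```text
time_s: 14.78
eef_pos: [488.5, -0.5, 15.7]
eef_rot: [0.707, 0.029, 0.706, -0.029]
wrist_force: [-0.3, -0.4, -3.2]
opening: 19.8
```

>>> carry_out --rotation '[[0,0,0],[0,0,0]]' --offset '[[0,0.0025,0],[0,0.005,0]]' --gripper '[0,0]'

```text
time_s: 14.95
eef_pos: [488.9, 4.4, 15.7]
eef_rot: [0.707, 0.029, 0.706, -0.029]
wrist_force: [0.9, -0.5, -3.4]
opening: 19.5
```

>>> carry_out --rotation '[[0,0,0],[0,0,0]]' --offset '[[0,0.0025,0],[0,0.005,0]]' --gripper '[0,0]'

```text
time_s: 15.12
eef_pos: [489.2, 9.5, 15.7]
eef_rot: [0.707, 0.029, 0.706, -0.029]
wrist_force: [0.8, -1.8, -3.7]
opening: 19.7
```

>>> carry_out --rotation '[[0,0,0],[0,0,0],[0,0,0]]' --offset '[[0,-0.01,0],[0,-0.025,0],[0,-0.025,0]]' --gripper '[0,0,0]'

```text
time_s: 15.37
eef_pos: [486.8, -17.3, 15.6]
eef_rot: [0.707, 0.029, 0.706, -0.03]
wrist_force: [0.3, -0.0, -4.1]
opening: 19.1
```

>>> carry_out --rotation '[[0,0,0],[0,0,0],[0,0,0],[0,0,0]]' --offset '[[0,0.015,0],[0,0.022,0],[0,0.0265,0],[0,0.03,0]]' --gripper '[0,0,0,0]'

```text
time_s: 15.7
eef_pos: [489.8, 14.5, 15.7]
eef_rot: [0.707, 0.029, 0.706, -0.03]
wrist_force: [1.1, -4.7, -3.4]
opening: 19.3
```

>>> carry_out --rotation '[[0,0,0],[0,0,0]]' --offset '[[0,0.001,0],[0,0.002,0]]' --gripper '[0,0]'

```text
time_s: 15.87
eef_pos: [489.9, 15.5, 15.7]
eef_rot: [0.707, 0.029, 0.706, -0.03]
wrist_force: [-0.3, -9.1, -3.7]
opening: 19.6
```

```bash
python3 top.py t2 | tr ')' '\n' | grep -E "^, \((1[0-9]|[2-6][0-9])," | tr '\n' ' '
```

```text
, (10, 50 , (13, 52 , (16, 48 , (19, 48 , (22, 53 , (25, 55 , (28, 54 , (31, 54 , (34, 54 , (37, 55 , (40, 54 , (43, 54 , (46, 54 , (49, 53 , (52, 51 , (55, 50 , (58, 43 , (61, 27 , (64, 34 , (67, 62
```

Grip has begun (9 N). From here I use short, gentle taps, drawing clear each time.

>>> carry_out --rotation '[[0,0,0],[0,0,0],[0,0,0]]' --offset '[[0,-0.01,0],[0,-0.025,0],[0,-0.025,0]]' --gripper '[0,0,0]'

```text
time_s: 16.17
eef_pos: [487.3, -10.3, 15.6]
eef_rot: [0.707, 0.029, 0.706, -0.03]
wrist_force: [-0.6, 0.5, -4.4]
opening: 19.7
```

>>> carry_out --rotation '[[0,0,0],[0,0,0],[0,0,0],[0,0,0],[0,0,0]]' --offset '[[0,0.012,0],[0,0.019,0],[0,0.0225,0],[0,0.025,0],[0,0.0265,0]]' --gripper '[0,0,0,0,0]'

```text
time_s: 16.58
eef_pos: [489.6, 17.1, 15.6]
eef_rot: [0.707, 0.028, 0.706, -0.031]
wrist_force: [-0.8, -11.8, -1.8]
opening: 19.5
```

>>> carry_out --rotation '[[0,0,0],[0,0,0],[0,0,0]]' --offset '[[0,-0.01,0],[0,-0.025,0],[0,-0.025,0]]' --gripper '[0,0,0]'

```text
time_s: 16.83
eef_pos: [487.6, -8.3, 15.6]
eef_rot: [0.707, 0.029, 0.706, -0.029]
wrist_force: [0.3, 0.1, -3.3]
opening: 19.8
```

>>> carry_out --rotation '[[0,0,0],[0,0,0],[0,0,0],[0,0,0],[0,0,0]]' --offset '[[0,0.012,0],[0,0.019,0],[0,0.0225,0],[0,0.025,0],[0,0.0265,0]]' --gripper '[0,0,0,0,0]'

```text
time_s: 17.25
eef_pos: [489.5, 18.3, 15.6]
eef_rot: [0.706, 0.028, 0.707, -0.031]
wrist_force: [-2.4, -14.4, -1.6]
opening: 19.6
```

>>> carry_out --rotation '[[0,0,0],[0,0,0],[0,0,0]]' --offset '[[0,-0.01,0],[0,-0.025,0],[0,-0.025,0]]' --gripper '[0,0,0]'

```text
time_s: 17.5
eef_pos: [487.8, -6.7, 15.6]
eef_rot: [0.707, 0.029, 0.706, -0.029]
wrist_force: [0.0, 0.1, -3.4]
opening: 19.5
```

>>> carry_out --rotation '[[0,0,0],[0,0,0],[0,0,0],[0,0,0],[0,0,0]]' --offset '[[0,0.012,0],[0,0.019,0],[0,0.0225,0],[0,0.025,0],[0,0.0265,0]]' --gripper '[0,0,0,0,0]'

```text
time_s: 17.92
eef_pos: [489.6, 19.4, 15.6]
eef_rot: [0.706, 0.028, 0.707, -0.032]
wrist_force: [-2.5, -15.8, -0.3]
opening: 19.5
```

>>> carry_out --rotation '[[0,0,0],[0,0,0]]' --offset '[[0,0,0],[0,0,0]]' --gripper '[0,0]'

```text
time_s: 18.08
eef_pos: [489.6, 19.4, 15.6]
eef_rot: [0.706, 0.028, 0.707, -0.031]
wrist_force: [-1.5, -13.1, -2.5]
opening: 19.6
```

>>> carry_out --rotation '[[0,0,0],[0,0,0],[0,0,0],[0,0,0]]' --offset '[[0,-0.01,0],[0,-0.025,0],[0,-0.045,0],[0,-0.045,0]]' --gripper '[0,0,0,0]'

```text
time_s: 18.42
eef_pos: [486.3, -25.7, 15.7]
eef_rot: [0.707, 0.029, 0.706, -0.03]
wrist_force: [-0.0, -0.5, -4.4]
opening: 19.8
```

```bash
python3 top.py t3 | tr ')' '\n' | grep -E "^, \(-?([0-9]|[1-9][0-9])," | tr '\n' ' '; python3 -c "
import cv2;im=cv2.imread('pics/t3.png');cv2.imwrite('pics/t3c.png',cv2.resize(im[135:265,180:340],None,fx=5,fy=4.5,interpolation=cv2.INTER_CUBIC))"
```

```text
, (-98, 44 , (-95, 44 , (-92, 43 , (-89, 43 , (-86, 43 , (-83, 42 , (-80, 43 , (-77, 43 , (-74, 44 , (-71, 44 , (-68, 45 , (-65, 47 , (-62, 45 , (-59, 43 , (-56, 48 , (-53, 54 , (-50, 55 , (-47, 56 , (-44, 56 , (-41, 55 , (-38, 55 , (-35, 55 , (-32, 55 , (-29, 55 , (-26, 54 , (-23, 44 , (-20, 24 , (-17, 36 , (-14, 40 , (-11, 24 , (-8, 12 , (-5, 15 , (-2, 61 , (1, 120 , (4, 142 , (7, 142 , (10, 142 , (13, 142 , (16, 142 , (19, 142 , (22, 142 , (25, 142 , (28, 142 , (31, 142 , (34, 142 , (37, 142 , (40, 141 , (43, 112 , (46, 81 , (49, 81 , (52, 80 , (55, 78 , (58, 75 , (61, 74 , (64, 73 , (67, 70 , (70, 68 , (73, 67 , (76, 66 , (79, 67 , (82, 67 , (85, 68 , (88, 67 , (91, 64 , (94, 66 , (97, 87
```

View pics/t3c.png

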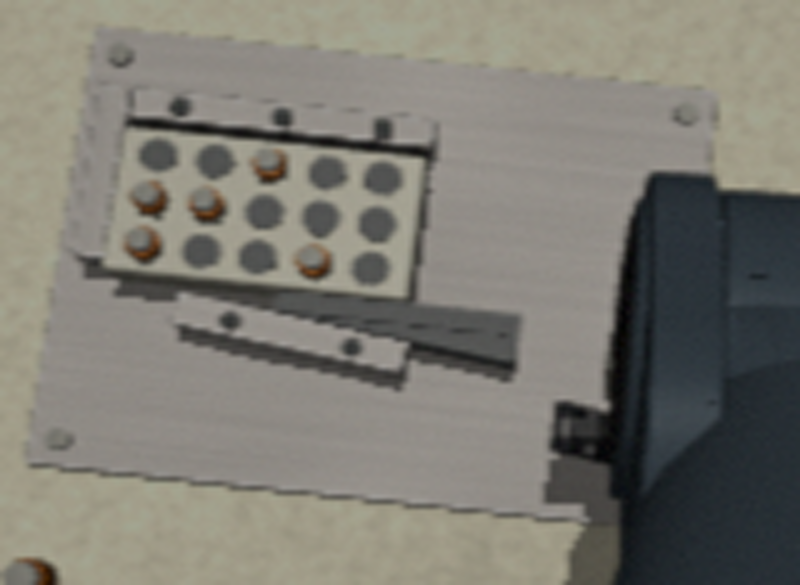

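The top crop shows the wedge well into the gap, with its tail at about crop (518,345) still out of the mouth and the rack straight. The tail edge is at 43.5 mm on the drive line. A few firmer taps (under 20 N) will test whether it still advances.

>>> carry_out --rotation '[[0,0,0],[0,0,0],[0,0,0],[0,0,0],[0,0,0],[0,0,0]]' --offset '[[0,0.02,0],[0,0.036,0],[0,0.04,0],[0,0.043,0],[0,0.045,0],[0,0.0465,0]]' --gripper '[0,0,0,0,0,0]'

```text
time_s: 18.97
eef_pos: [489.4, 20.0, 15.5]
eef_rot: [0.706, 0.028, 0.707, -0.032]
wrist_force: [-1.7, -17.2, -0.4]
opening: 19.8
```

>>> carry_out --rotation '[[0,0,0],[0,0,0],[0,0,0],[0,0,0]]' --offset '[[0,-0.01,0],[0,-0.025,0],[0,-0.045,0],[0,-0.045,0]]' --gripper '[0,0,0,0]'

```text
time_s: 19.3
eef_pos: [486.3, -24.8, 15.7]
eef_rot: [0.707, 0.029, 0.706, -0.03]
wrist_force: [-0.9, 0.6, -4.1]
opening: 19.8
```

```bash
python3 top.py t4 | tr ')' '\n' | grep -E "^, \((3|4|5)[0-9]," | tr '\n' ' '
```

```text
, (31, 142 , (34, 141 , (37, 143 , (40, 142 , (43, 113 , (46, 81 , (49, 80 , (52, 80 , (55, 78 , (58, 75
```

>>> carry_out --rotation '[[0,0,0],[0,0,0],[0,0,0],[0,0,0],[0,0,0],[0,0,0]]' --offset '[[0,0.02,0],[0,0.036,0],[0,0.04,0],[0,0.043,0],[0,0.0455,0],[0,0.0475,0]]' --gripper '[0,0,0,0,0,0]'

```text
time_s: 19.85
eef_pos: [489.2, 21.2, 15.5]
eef_rot: [0.706, 0.027, 0.707, -0.033]
wrist_force: [-3.7, -26.5, 0.9]
opening: 19.7
```

>>> carry_out --rotation '[[0,0,0],[0,0,0],[0,0,0],[0,0,0]]' --offset '[[0,-0.01,0],[0,-0.025,0],[0,-0.045,0],[0,-0.045,0]]' --gripper '[0,0,0,0]'

```text
time_s: 20.18
eef_pos: [486.5, -22.2, 15.7]
eef_rot: [0.707, 0.029, 0.706, -0.03]
wrist_force: [0.5, -0.4, -4.0]
opening: 19.5
```

```bash
python3 top.py t5 | tr ')' '\n' | grep -E "^, \((3|4|5)[0-9]," | tr '\n' ' '; python3 -c "
from h import *
plan([477.6,-245,12.7],93.5)"
```

```text
, (31, 142 , (34, 143 , (37, 143 , (40, 142 , (43, 112 , (46, 80 , (49, 81 , (52, 81 , (55, 78 , (58, 76 t 20.2333 pos [486.6 -21.1  15.7] open 19.85956483643618 F [ 0.2  1.1 -3.6] rot [-8.34  0.04 -0.02] off [ 0.0029 -0.2238  0.0099]
[[0.001, 0.084, 0.996], [0.0, 0.996, -0.084], [-1.0, 0.0, 0.001]]
```

The tail hasn't moved over the last two taps (17 N and 26 N), so the wedge is tight. Laying the mallet back.

>>> carry_out --rotation '[[0,0,0],[0,0,0],[-4,0,0],[-8.3,0,0],[-8.3,0,0],[-8.3,0,0],[-8.3,0,0],[-8.3,0,0],[-8.3,0,0],[-8.3,0,0],[-8.3,0,0],[-8.3,0,0],[-8.3,0,0]]' --offset '[[-0.01,-0.03,0],[-0.03,-0.06,0],[-0.04,-0.09,0.005],[-0.04,-0.12,0.01],[-0.04,-0.15,0.01],[-0.04,-0.18,0.01],[-0.04,-0.21,0.01],[-0.035,-0.224,0.01],[-0.02,-0.224,0.01],[-0.01,-0.224,0.01],[-0.003,-0.224,0.01],[0.003,-0.224,0.01],[0.003,-0.224,0.01]]' --gripper '[0,0,0,0,0,0,0,0,0,0,0,0,0]'

```text
time_s: 21.32
eef_pos: [477.6, -242.8, 11.3]
eef_rot: [0.706, -0.022, 0.707, 0.023]
wrist_force: [-0.1, 0.6, -3.9]
opening: 19.8
```

Lower to 7.8 mm in small steps, then check the force.

>>> carry_out --rotation '[[0,0,0],[0,0,0],[0,0,0],[0,0,0]]' --offset '[[0.0015,-0.001,0],[0.003,-0.002,0],[0.0035,-0.002,0],[0.0035,-0.002,0]]' --gripper '[0,0,0,0]'

```text
time_s: 21.65
eef_pos: [478.5, -246.1, 9.4]
eef_rot: [0.707, -0.022, 0.706, 0.022]
wrist_force: [-0.4, 0.1, -4.0]
opening: 19.3
```

>>> carry_out --rotation '[[0,0,0],[0,0,0],[0,0,0],[0,0,0],[0,0,0],[0,0,0],[0,0,0],[0,0,0],[0,0,0],[0,0,0],[0,0,0],[0,0,0],[0,0,0],[0,0,0],[0,0,0]]' --offset '[[0,0,0],[0,0,0],[0,0,0],[0,0,0],[0,0,0],[0,0,0],[0,0,0],[0,0,0],[-0.01,0,0],[-0.04,0,0],[-0.08,0,0],[-0.12,0,0],[-0.16,0,0],[-0.18,0,0],[-0.18,0,0]]' --gripper '[100,100,100,100,100,100,100,100,100,100,100,100,100,100,100]'

```text
time_s: 22.9
eef_pos: [480.3, -247.2, 195.2]
eef_rot: [0.71, -0.023, 0.704, 0.02]
wrist_force: [0.7, 0.4, -0.9]
opening: 85.4
```

>>> carry_out --rotation '[[0,0,0],[0,0,0],[0,0,0],[0,0,0],[0,0,0],[0,0,0],[0,0,0],[0,0,0]]' --offset '[[0,-0.03,-0.03],[0,-0.06,-0.06],[0,-0.09,-0.09],[0,-0.12,-0.12],[0,-0.15,-0.14],[0,-0.17,-0.15],[0,-0.17,-0.15],[0,-0.17,-0.15]]' --gripper '[100,100,100,100,100,100,100,100]'

```text
time_s: 23.57
eef_pos: [338.0, -425.7, 188.7]
eef_rot: [0.707, -0.021, 0.707, 0.021]
wrist_force: [0.4, 0.2, -0.8]
opening: 85.4
```

```bash
python3 top.py t6 | tr ')' '\n' | grep -E "^, \((3|4|5)[0-9]," | tr '\n' ' '; python3 - <<'E'
from h import *
im=cv2.imread("pics/t6.png");a=cv2.imread("pics/top0.png")
d=cv2.absdiff(im,a).max(2);n,l,st,_=cv2.connectedComponentsWithStats((d>40).astype(np.uint8))
print([r.tolist() for r in st[1:] if r[4]>8])
cv2.imwrite("pics/t6c.png",cv2.resize(im[130:320,80:460],None,fx=2,fy=2,interpolation=cv2.INTER_CUBIC))
E
```

```text
, (31, 119 , (34, 119 , (37, 119 , (40, 119 , (43, 93 , (46, 66 , (49, 67 , (52, 67 , (55, 64 , (58, 62 [[264, 203, 19, 3, 25], [243, 206, 9, 3, 13], [283, 207, 19, 16, 243], [413, 284, 1, 10, 10], [375, 290, 185, 130, 7697], [277, 369, 93, 32, 899], [220, 388, 34, 32, 586], [485, 404, 60, 16, 592]]
```

View pics/t6c.png

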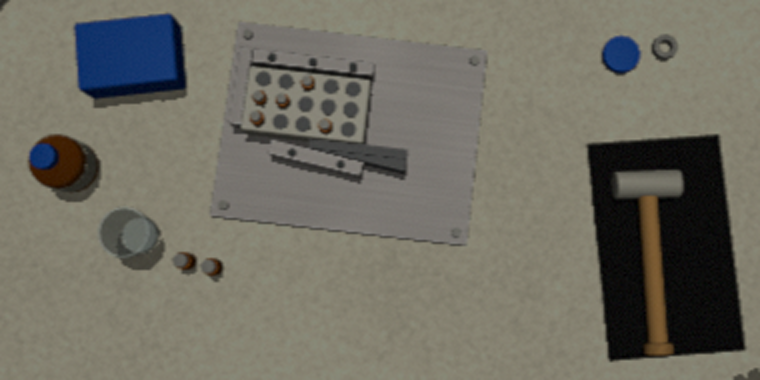

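The mallet is flat on its mat and the bystanders haven't moved. The wedge tail is still at 43.5 mm, and the gripper is clear.

```bash
python3 -c "
from station import manip
print(manip.job_done())"
```

```text
the job is handed in; nothing more can be done
None
```

The wedge is driven in and tight, the mallet is back flat on its mat, and I handed the job in at about 24 s.

- **Taps:** I struck the wedge's tail about eight times, drawing the mallet clear each time. The wedge slid about 32 mm from where it started, then began to grip. The last two taps read 17 N and 26.5 N, and its tail stayed at 43.5 mm on my drive line in the top camera. The second was firmer than the 15–20 N the task calls enough. Force was only read at the end of each move, so a brief peak during a tap could have been higher than these figures.
- **Rack:** I judged it tight because the wedge stopped advancing. I did not test the rack's play directly.
- **Re-grip:** On the first attempt the last joint reached its limit before the mallet got to the wedge. I laid the mallet back down, turned the gripper half a turn and picked it up again.
- **Final check:** The last top image shows the mallet on its mat, the wedge tail still at 43.5 mm and the other items where they were. I let go of the mallet about 2 mm higher than where I had picked it up, so it dropped by that much.

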